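# Tap the canister lids home

### The job

The lids of the three lidded bark canisters are still standing a little proud. Tap or press each lid down lightly with the fingertips until it is fully home on its canister: the smallest canister first, then the medium one, then the largest. Leave the canisters standing where they are, do not lift, tip or push them about, and leave the mallet, the open cup and the jar alone.

Things in the scene. Friction and masses are not known exactly. Their poses are not given: they have to be found in the camera images.
- can_small: The small canister of the three with lids: a loose upright round bark-covered wooden canister, 60 mm in diameter and 75 mm tall without its lid, standing on the bench. Origin: centre of its underside; z up. All three look alike (brown bark, dark bands, pale wooden lid with a cork top) and differ only in size.
- lid_small (a joint): How far the small canister's lid has been pressed in, in m. 0 = standing 10 mm proud, 0.010 = fully home with its flange on the canister's rim; starts between 0 and 0.003. It slides straight down against about 4 N of friction (a little more when moved fast), stays where it is left, cannot come off, and stops firmly at home.
- lid_small_top (a point): Centre of the top face of the small canister's lid: a pale wooden flange 60 mm in diameter and 8 mm thick with a flat cork disc 52 mm in diameter and 10 mm thick on top, which yields about 1 mm per 4 N (up to 5 mm) and springs back. The point goes down with the cork and the lid. With the lid home it lies 93 mm above the bench, at the start 7 to 10 mm higher. z up.
- can_medium: The medium canister of the three with lids: a loose upright round bark-covered wooden canister, 78 mm in diameter and 100 mm tall without its lid, standing on the bench. Origin: centre of its underside; z up. All three look alike (brown bark, dark bands, pale wooden lid with a cork top) and differ only in size.
- lid_medium (a joint): How far the medium canister's lid has been pressed in, in m. 0 = standing 10 mm proud, 0.010 = fully home with its flange on the canister's rim; starts between 0 and 0.003. It slides straight down against about 4 N of friction (a little more when moved fast), stays where it is left, cannot come off, and stops firmly at home.
- lid_medium_top (a point): Centre of the top face of the medium canister's lid: a pale wooden flange 78 mm in diameter and 8 mm thick with a flat cork disc 70 mm in diameter and 10 mm thick on top, which yields about 1 mm per 4 N (up to 5 mm) and springs back. The point goes down with the cork and the lid. With the lid home it lies 118 mm above the bench, at the start 7 to 10 mm higher. z up.
- can_large: The large canister of the three with lids: a loose upright round bark-covered wooden canister, 96 mm in diameter and 125 mm tall without its lid, standing on the bench. Origin: centre of its underside; z up. All three look alike (brown bark, dark bands, pale wooden lid with a cork top) and differ only in size.
- lid_large (a joint): How far the large canister's lid has been pressed in, in m. 0 = standing 10 mm proud, 0.010 = fully home with its flange on the canister's rim; starts between 0 and 0.003. It slides straight down against about 4 N of friction (a little more when moved fast), stays where it is left, cannot come off, and stops firmly at home.
- lid_large_top (a point): Centre of the top face of the large canister's lid: a pale wooden flange 96 mm in diameter and 8 mm thick with a flat cork disc 88 mm in diameter and 10 mm thick on top, which yields about 1 mm per 4 N (up to 5 mm) and springs back. The point goes down with the cork and the lid. With the lid home it lies 143 mm above the bench, at the start 7 to 10 mm higher. z up.
- mallet: Bystander, loose: wooden mallet lying flat on the bench, about 245 mm long along its x axis, 50 mm high; head (55 x 95 x 50 mm) centred 75 mm on the +x side of its origin, handle (24 mm thick) reaching 140 mm to -x. Origin on the bench under it. Leave alone.
- open_can: Bystander, loose: open wooden cup without any lid, 74 mm across the rim, 85 mm tall. Origin: centre of its underside. Leave alone.
- glue_jar: Bystander, loose: closed jar, 60 mm in diameter, 85 mm tall, with a grey plastic cap. Origin: centre of its underside. Leave alone.

How it is judged:
On the way, in this order (a step that is already met when the one before it is completed fails the run):
1. the small canister's lid is home, first (value of joint lid_small above 0.0085 m), for 0.1 s.
2. the medium canister's lid is home, second (value of joint lid_medium above 0.0085 m), for 0.1 s.
3. the large canister's lid is home, third (value of joint lid_large above 0.0085 m), for 0.1 s.
At the end, for the whole second after the job is handed in: All three lids are home (gap under 1.5 mm); the canisters stand upright on the bench, at rest and within 40 mm of where they started; mallet, cup and jar within 25 mm of where they were (value of joint each of lid_small, lid_medium, lid_large above 0.0085 m and angle between each of can_small, can_medium, can_large's own z axis and vertical below 0.05 rad and height (world z) of each of can_small, can_medium, can_large below 0.005 m and distance of each of can_small, can_medium, can_large from where it was at the start of the episode below 0.04 m and linear speed of each of can_small, can_medium, can_large below 0.02 m/s and distance of each of mallet, open_can, glue_jar from where it was at the start of the episode below 0.025 m); the robot touches nothing.
It fails at once if the medium or large lid is pressed in before the small one is home (value of joint any of lid_medium, lid_large above 0.006 m and not (value of joint lid_small above 0.0085 m)).
It fails at once if the large lid is pressed in before the medium one is home (value of joint lid_large above 0.006 m and not (value of joint lid_medium above 0.0085 m)).
It fails at once if a canister or its lid is pressed with more than 30 N (contact force between any of the fingers, the arm and can_small above 30 N or contact force between any of the fingers, the arm and can_medium above 30 N or contact force between any of the fingers, the arm and can_large above 30 N).
It fails at once if a canister is lifted more than 12 mm, tipped more than 0.25 rad or shifted more than 40 mm (height (world z) of any of can_small, can_medium, can_large above 0.012 m or angle between any of can_small, can_medium, can_large's own z axis and vertical above 0.25 rad or distance of any of can_small, can_medium, can_large from where it was at the start of the episode above 0.04 m).
It fails at once if the mallet, the open cup or the jar is moved more than 25 mm (distance of any of mallet, open_can, glue_jar from where it was at the start of the episode above 0.025 m).
It also fails if it takes over 45 s, if anything falls off the work surface, if the arm or the gripper's body presses on something with over 40 N, if the wrist force passes 120 N, or if a joint passes its speed limit or range.

### The arm

A 6-joint arm with a two-finger parallel gripper is mounted at the origin on the work surface. World frame = base frame: x ahead of the robot, y to its left, z up, the work surface at z = 0. Lengths are in m, angles in rad, forces in N, time in s.
With the tool pointing down it reaches from about 0.35 to 0.975 m from the base axis. Payload 7.1 kg.
Tool frame: the origin (TCP) lies midway between the tips of the shut fingers; the grasp point (between the pads) lies 19 mm behind it (tcp_to_grasp is the distance from the TCP to the grasp point, in m); x points along the fingers, y is the direction in which the jaws open and shut, and the axes are right-handed (so a half turn about x gives the same grasp; the last joint's range is limited). The gripper opens to 88 mm and grips with 3 to 60 N. Pads are 20 mm wide; open, the fingers measure 115 mm over their backs; the gripper's body (75 mm by 178 mm) begins 61 mm behind the grasp point.
Start: joints at [-1.184, 0.423, 1.63, -0, 1.089, -0.019], TCP at [0.247, -0.574, 0.193] pointing down, gripper open.
Joint ranges: [-3, 3], [-0.9, 2.11], [0.09, 2.58], [-1.31, 4.45], [0.11, 2.69], [-2.54, 2.54]. Speed limits (rad/s): [2.39, 2.39, 3.01, 3.14, 3.14, 3.14].

### API

Orientations are given as [roll, pitch, yaw] about the fixed x, y, z axes, in that order (R = Rz(yaw) Ry(pitch) Rx(roll)).
In Python, from workcell import state, camera, sign_off, tcp_to_grasp gives the robot as it stands.
- The arm moves only by the tool servo_tool, never from a script. Its argument "plan" is a list of rows, each an object of numbers: "tx", "ty", "tz": the shift along the tool's x, y, z in mm; "twist": the turn about the tool's x in units of 8 degrees (1.0 is 8 degrees); "gripper": the opening, from 0 (shut) to 1 (fully open). A call has 1 to 8 rows; each row is the pose to reach, as a shift and turn from the pose measured when the call began, along the tool's axes at that moment; what a row does not reach only later rows make up. A row lasts 1/8 s, in which the tool goes at most 62.5 mm and 10.7 degrees, less where a joint would pass 70% of its speed; a pose out of reach is approached as far as the arm can. A call with a gripper value outside its range is refused whole. The fingers move at their own pace and stop on an object; "force" is the grip in N (left out, the last holds). Time passes only in rows, so rows that repeat a pose let the fingers close. It gives the time, the measured TCP pose, the force and the opening at its end, in the units of the state.
- state(): the state, without advancing time (a new reading comes with each control period).
- camera(name): name is "scene" or "top" or "wrist"; returns a dict with "img" (384x512x3 uint8, red, green, blue), "z_map" (384x512 float32, m along the optical axis (not along the pixel's ray), 0 where there is no reading), "K" (3x3 intrinsics, pixels), "eye" and "rotation" of the camera in the world; the wrist camera has in their place "T_tool_cam" (4x4, takes a point from camera to tool coordinates, whose origin is the TCP and whose axes are the tool frame's). Camera axes: x right, y down, z forward; pixel columns grow to the right and rows downward; lengths in m; the calibration is good to about 2 mm. A picture is of the moment at which its call begins: read the wrist's pose just before it.
- sign_off(): hands the job in, once; it reports no verdict.
The state is a dict: "t": time; "joints": joint angles; "joint_vel": joint speeds; "joint_efforts": joint torques, N m; "ee_pos": TCP position; "orientation": TCP orientation; "ft_force": force on the tool from outside, world axes, zero at the start; "wrist_torque": the same for the moment, N m; "opening": finger opening in m.
Only numpy, scipy, OpenCV 4.12 (cv2) and the standard library are available. Lean on these libraries where they do the work, as an engineer would, in place of code of your own. Each camera call takes 0.05 s, during which the arm holds its last target.

## Working session

There is one attempt and no reset: what is moved stays moved. The work goes in short steps, Python scripts to look and compute and a tool call to move; the robot and the scene stay as the last step left them, time stands still between calls to the robot, and variables do not carry over. Pictures are saved under pics/ and viewed, and the job is handed in when it is done.

Besides the shell and the picture viewer there is one more tool, called after "Call:" by a JSON object that holds its "name" and its "arguments", one argument or row to a line. servo_tool: Moves the arm, as the interface text tells. Its arguments: {"type":"object","properties":{"plan":{"type":"array"},"force":{"type":"number"}},"required":["plan"]}

```bash
mkdir -p pics; python3 - <<'E'
from workcell import *
import cv2,numpy as np
s=state();print({k:np.round(v,4) for k,v in s.items()},tcp_to_grasp)
for n in("scene","top"):
    c=camera(n);cv2.imwrite(f"pics/{n}0.png",c["img"][:,:,::-1]);np.savez(f"{n}0.npz",**c)
    print(n,c["eye"],c["K"])
E
```

```text
{'t': np.float64(0.0), 'joints': array([-1.184 ,  0.4238,  1.6307, -0.    ,  1.0886, -0.019 ]), 'joint_vel': array([-0.0006, -0.0003,  0.0011,  0.0017,  0.0013,  0.0007]), 'joint_efforts': array([-1.40000e-03, -5.44638e+01, -2.73668e+01,  6.43000e-02,
        2.29000e-02, -1.00000e-04]), 'ee_pos': array([ 0.2465, -0.5737,  0.1924]), 'orientation': array([-1.571 ,  1.5693,  1.9765]), 'ft_force': array([ 0.7302, -0.0344, -0.4469]), 'wrist_torque': array([ 0.0089,  0.0058, -0.0149]), 'opening': np.float64(0.0878)} 0.0187
scene [ 0.88539424 -0.59146728  0.87420369] [[468.15136806   0.         261.55195445]
 [  0.         468.15136806 193.66940719]
 [  0.           0.           1.        ]]
top [0.41991514 0.00844732 1.05638932] [[414.54241048   0.         254.94711882]
 [  0.         414.54241048 188.26762615]
 [  0.           0.           1.        ]]
```

View pics/scene0.png

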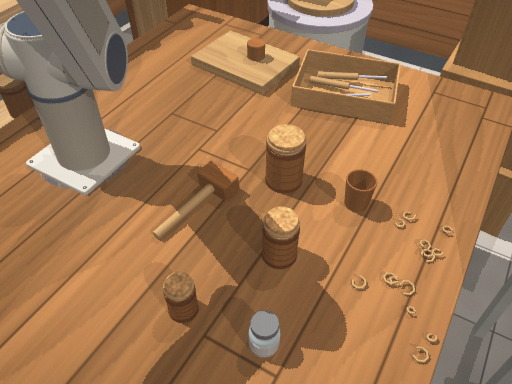

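View pics/top0.png

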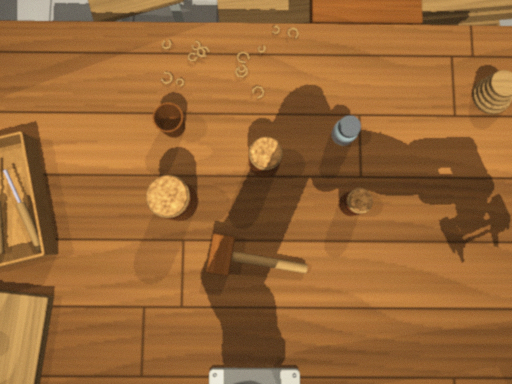

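The top view shows the large lid at about (168,197), medium (265,153), small (359,202), jar (346,129), cup (169,117), and the mallet at (215–305, 235–275). The scene view agrees.

```bash
cat > h.py <<'E'
import numpy as np
def cloud(c):
    K=c["K"];z=c["z_map"];v,u=np.mgrid[:z.shape[0],:z.shape[1]]
    p=np.stack([(u-K[0,2])/K[0,0]*z,(v-K[1,2])/K[1,1]*z,z],-1)
    return p@c["rotation"].T+c["eye"]
E
python3 - <<'E'
from h import *
import cv2
for n in("top","scene"):
    c=np.load(n+"0.npz");P=cloud(c);ok=c["z_map"]>0
    px={"top":dict(L=(168,197),M=(265,153),S=(359,202),jar=(346,129),cup=(169,117)),"scene":dict(L=(286,137),M=(281,221),S=(179,287),jar=(264,322))}[n]
    for k,(u,v) in px.items():
        z0=np.median(P[v-3:v+4,u-3:u+4,2]); m=(abs(P[:,:,2]-z0)<.006)&ok
        w=np.zeros_like(m);w[max(v-40,0):v+40,u-40:u+40]=1
        _,l=cv2.connectedComponents((m&w).astype(np.uint8),connectivity=4)
        Q=P[(l==l[v,u])]
        r=cv2.minEnclosingCircle(Q[:,:2].astype(np.float32))
        print(n,k,"z",round(np.median(Q[:,2]),4),"mean",Q[:,:2].mean(0).round(4),"circ",np.round(r[0],4),round(r[1]*2,4),len(Q))
    print("bench",np.median(P[250:300,330:400,2]) )
E
```

```text
Traceback (most recent call last):
  File "h.py", line 5, in cloud
    return p@c["rotation"].T+c["eye"]
           ~~~~~~~~~~~~~~~~~^~~~~~~~~
ValueError: operands could not be broadcast together with shapes (384,512) (3,)
```

```bash
sed -i 's/c\["rotation"\].T/Rotation.from_euler("xyz",c["rotation"]).as_matrix().T/; 1i from scipy.spatial.transform import Rotation' h.py
cat > m.py <<'E'
from h import *
import cv2
for n in("top","scene"):
    c=np.load(n+"0.npz");P=cloud(c);ok=c["z_map"]>0
    px={"top":dict(L=(168,197),M=(265,153),S=(359,202),jar=(346,129),cup=(169,117)),"scene":dict(L=(286,137),M=(281,221),S=(179,287),jar=(264,322))}[n]
    for k,(u,v) in px.items():
        z0=np.median(P[v-3:v+4,u-3:u+4,2]); m=(abs(P[:,:,2]-z0)<.006)&ok
        w=np.zeros_like(m);w[max(v-40,0):v+40,u-40:u+40]=1
        _,l=cv2.connectedComponents((m&w).astype(np.uint8),connectivity=4)
        Q=P[(l==l[v,u])]
        r=cv2.minEnclosingCircle(Q[:,:2].astype(np.float32))
        print(n,k,"z",round(np.median(Q[:,2]),4),"mean",Q[:,:2].mean(0).round(4),"circ",np.round(r[0],4),round(r[1]*2,4),len(Q))
    print("bench",np.median(P[250:300,330:400,2]) )
E
python3 m.py
```

```text
top L z 0.1527 mean [0.5129 0.1952] circ [0.5131 0.1957] 0.0883 1249
top M z 0.1293 mean [ 0.6165 -0.021 ] circ [ 0.6174 -0.0211] 0.0702 722
top S z 0.1031 mean [ 0.5107 -0.2423] circ [ 0.5108 -0.2428] 0.0523 397
top jar z 0.0871 mean [ 0.692  -0.2243] circ [ 0.6933 -0.2248] 0.0537 365
top cup z 0.0077 mean [0.7183 0.2207] circ [0.7141 0.2166] 0.0522 203
bench 0.0018931834947771842
scene L z 0.1506 mean [0.5172 0.1919] circ [0.5154 0.1953] 0.0922 734
scene M z 0.1271 mean [ 0.62   -0.0243] circ [ 0.6181 -0.0223] 0.0738 720
scene S z 0.1012 mean [ 0.514  -0.2449] circ [ 0.5134 -0.2442] 0.0526 517
scene jar z 0.0848 mean [ 0.6946 -0.2272] circ [ 0.6946 -0.2254] 0.0547 627
bench -0.0001615498976696994
```

```bash
cat > g.py <<'E'
import sys
from h import *
from workcell import state
s=state();R=Rotation.from_euler("xyz",s["orientation"]).as_matrix()
print("t",round(s["t"],2),"p",s["ee_pos"].round(4),"F",s["ft_force"].round(2),"open",round(s["opening"],4),"j",s["joints"].round(2)); print(R.round(4))
for a in sys.argv[1:]:
    t=np.array(eval(a)); print(a,(R.T@(t-s["ee_pos"])*1000).round(1))
E
python3 g.py "(.512,-.243,.19)" "(.512,-.243,.115)"
```

```text
t 0.1 p [ 0.2466 -0.5737  0.1925] F [0.36 0.29 0.11] open 0.088 j [-1.18  0.42  1.63  0.    1.09 -0.02]
[[-5.000e-04  3.947e-01 -9.188e-01]
 [ 1.300e-03 -9.188e-01 -3.947e-01]
 [-1.000e+00 -1.400e-03 -0.000e+00]]
(.512,-.243,.19) [   2.8 -199.1 -374.4]
(.512,-.243,.115) [  77.8 -199.  -374.4]
```

Call:
{"name": "servo_tool", "arguments": {
  "plan": [
    {"tx": 0,"ty": -22,"tz": -42,"gripper": 0},
    {"tx": 0,"ty": -50,"tz": -95,"gripper": 0},
    {"tx": 0,"ty": -78,"tz": -148,"gripper": 0},
    {"tx": 0,"ty": -106,"tz": -200,"gripper": 0},
    {"tx": 0,"ty": -134,"tz": -253,"gripper": 0},
    {"tx": 0,"ty": -162,"tz": -305,"gripper": 0},
    {"tx": 2,"ty": -188,"tz": -353,"gripper": 0},
    {"tx": 3,"ty": -199,"tz": -374,"gripper": 0}
  ],
  "force": 10
}}

```text
invalid input at $.plan[0]: expected keys tx, ty, tz, twist, gripper
```

Call:
{"name": "servo_tool", "arguments": {
  "plan": [
    {"tx": 0,"gripper": 0},
    {"tx": 0,"gripper": 0},
    {"tx": 0,"gripper": 0},
    {"tx": 0,"gripper": 0}
  ]
}}

```text
invalid input at $.plan[0]: expected keys tx, ty, tz, twist, gripper
```

```bash
python3 g.py "(.512,-.243,.105)" "(.512,-.243,.091)"; python3 - <<'E'
from workcell import *
import cv2,numpy as np
for n in ("scene",):
    c=camera(n);cv2.imwrite(f"pics/{n}1.png",cv2.resize(c["img"][180:380,50:350,::-1],None,fx=2.5,fy=2.5))
E
```

```text
t 0.1 p [ 0.2466 -0.5737  0.1925] F [0.36 0.29 0.11] open 0.088 j [-1.18  0.42  1.63  0.    1.09 -0.02]
[[-5.000e-04  3.947e-01 -9.188e-01]
 [ 1.300e-03 -9.188e-01 -3.947e-01]
 [-1.000e+00 -1.400e-03 -0.000e+00]]
(.512,-.243,.105) [  87.8 -199.  -374.4]
(.512,-.243,.091) [ 101.8 -198.9 -374.4]
```

View pics/scene1.png

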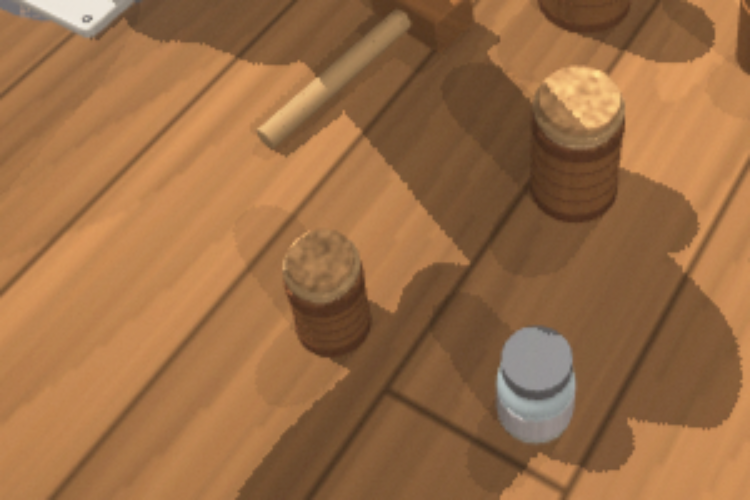

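The calls were refused because every key is required, and the arm has not moved. The crop only confirms the small canister at (323,270), the medium one at (580,100) and the jar at (537,385). I'll resend with complete rows.

Call:
{"name": "servo_tool", "arguments": {
  "plan": [
    {"tx": 0,"ty": -22,"tz": -42,"twist": 0,"gripper": 0},
    {"tx": 0,"ty": -50,"tz": -95,"twist": 0,"gripper": 0},
    {"tx": 0,"ty": -78,"tz": -148,"twist": 0,"gripper": 0},
    {"tx": 0,"ty": -106,"tz": -200,"twist": 0,"gripper": 0},
    {"tx": 0,"ty": -134,"tz": -253,"twist": 0,"gripper": 0},
    {"tx": 0,"ty": -162,"tz": -305,"twist": 0,"gripper": 0},
    {"tx": 2,"ty": -188,"tz": -353,"twist": 0,"gripper": 0},
    {"tx": 3,"ty": -199,"tz": -374,"twist": 0,"gripper": 0}
  ],
  "force": 10
}}

```text
t: 1.15
ee_pos: [0.5129, -0.2409, 0.1896]
orientation: [-1.602, 1.569, 1.948]
ft_force: [-1.2, -0.6, 0.6]
opening: 0.0114
```

```bash
python3 g.py "(.512,-.243,.107)" "(.512,-.243,.091)"
```

```text
t 1.15 p [ 0.5129 -0.2409  0.1896] F [-1.15 -0.65  0.58] open 0.0114 j [-0.46  0.34  1.76  0.    1.04  0.7 ]
[[-6.000e-04  3.971e-01 -9.178e-01]
 [ 1.500e-03 -9.178e-01 -3.971e-01]
 [-1.000e+00 -1.600e-03 -0.000e+00]]
(.512,-.243,.107) [82.6  1.7  1.7]
(.512,-.243,.091) [98.6  1.7  1.7]
```

Lower to about 6 mm above the lid first and let the fingers finish closing.

Call:
{"name": "servo_tool", "arguments": {
  "plan": [
    {"tx": 15,"ty": 1.5,"tz": 1.5,"twist": 0,"gripper": 0},
    {"tx": 40,"ty": 1.5,"tz": 1.5,"twist": 0,"gripper": 0},
    {"tx": 65,"ty": 1.5,"tz": 1.5,"twist": 0,"gripper": 0},
    {"tx": 78,"ty": 1.5,"tz": 1.5,"twist": 0,"gripper": 0},
    {"tx": 80,"ty": 1.5,"tz": 1.5,"twist": 0,"gripper": 0},
    {"tx": 80,"ty": 1.5,"tz": 1.5,"twist": 0,"gripper": 0}
  ]
}}

```text
t: 1.9
ee_pos: [0.5123, -0.2432, 0.11]
orientation: [-1.895, 1.57, 1.655]
ft_force: [-0.6, 0.4, 1.0]
opening: 0.0005
```

```bash
python3 g.py "(.512,-.243,.091)"
```

```text
t 1.9 p [ 0.5123 -0.2432  0.11  ] F [-0.6   0.39  0.96] open 0.0005 j [-0.46  0.45  1.82  0.    0.88  0.7 ]
[[-1.000e-04  3.968e-01 -9.179e-01]
 [ 1.200e-03 -9.179e-01 -3.968e-01]
 [-1.000e+00 -1.100e-03 -4.000e-04]]
(.512,-.243,.091) [19.  -0.3  0.2]
```

Call:
{"name": "servo_tool", "arguments": {
  "plan": [
    {"tx": 3,"ty": 0,"tz": 0,"twist": 0,"gripper": 0},
    {"tx": 6,"ty": 0,"tz": 0,"twist": 0,"gripper": 0},
    {"tx": 8,"ty": 0,"tz": 0,"twist": 0,"gripper": 0},
    {"tx": 10,"ty": 0,"tz": 0,"twist": 0,"gripper": 0},
    {"tx": 12,"ty": 0,"tz": 0,"twist": 0,"gripper": 0},
    {"tx": 14,"ty": 0,"tz": 0,"twist": 0,"gripper": 0},
    {"tx": 16,"ty": 0,"tz": 0,"twist": 0,"gripper": 0},
    {"tx": 16,"ty": 0,"tz": 0,"twist": 0,"gripper": 0}
  ]
}}

```text
t: 2.9
ee_pos: [0.5121, -0.2431, 0.0937]
orientation: [-1.696, 1.569, 1.853]
ft_force: [-0.5, 1.1, 0.2]
opening: 0.0006
```

Call:
{"name": "servo_tool", "arguments": {
  "plan": [
    {"tx": 1,"ty": 0,"tz": 0,"twist": 0,"gripper": 0},
    {"tx": 2,"ty": 0,"tz": 0,"twist": 0,"gripper": 0},
    {"tx": 2,"ty": 0,"tz": 0,"twist": 0,"gripper": 0}
  ]
}}

```text
t: 3.28
ee_pos: [0.5121, -0.2431, 0.0917]
orientation: [-1.617, 1.569, 1.932]
ft_force: [-1.1, 0.5, -0.1]
opening: 0.0005
```

No force showing yet at a height where the cork should be touched, so I'll look.

```bash
python3 - <<'E'
from workcell import *
from h import *
import cv2
o=[]
for n,(u,v) in (("scene",(179,287)),("top",(359,202)),("wrist",(256,192))):
    c=camera(n);np.savez(n+"2.npz",**c)
    im=c["img"][max(v-60,0):v+60,u-65:u+65,::-1] if n!="wrist" else c["img"][:,:,::-1]
    o.append(cv2.resize(im,(390,300)))
cv2.imwrite("pics/p2.png",np.hstack(o[:2]));cv2.imwrite("pics/w2.png",o[2])
E
```

```text
(no output)
```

View pics/p2.png

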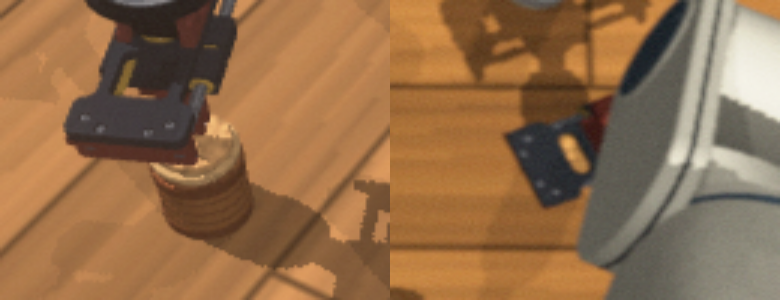

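View pics/w2.png

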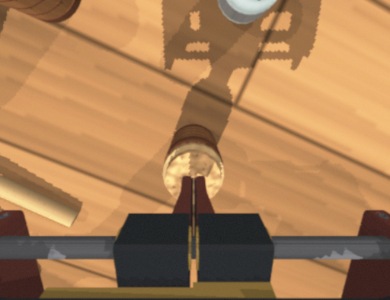

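Fingers are on or over the near part of the lid (scene crop ~ (190,150)). I'll measure the cork's height and the flange/rim from these images.

```bash
python3 - <<'E'
from h import *
import cv2
for n in ("scene0","scene2"):
    c=np.load(n+".npz");P=cloud(c);d=np.hypot(P[:,:,0]-.513,P[:,:,1]+.2435)
    m=(d<.024)&(P[:,:,2]<.115)&(P[:,:,2]>.08)
    print(n,m.sum(),np.percentile(P[m][:,2],[10,50,90]).round(4), P[m][:,:2].mean(0).round(4))
    b=P[330:370,60:120,2];print("bench",np.median(b))
c=dict(np.load("wrist2.npz"));print(c["T_tool_cam"].round(3))
from workcell import state
s=state();R=Rotation.from_euler("xyz",s["orientation"]).as_matrix();T=c["T_tool_cam"]
c["rotation"]=Rotation.from_matrix(R@T[:3,:3]).as_euler("xyz");c["eye"]=R@T[:3,3]+s["ee_pos"]
P=cloud(c);d=np.hypot(P[:,:,0]-.513,P[:,:,1]+.2435)
m=(d<.024)&(P[:,:,2]<.115)&(P[:,:,2]>.08)
print("wrist",m.sum(),np.percentile(P[m][:,2],[10,50,90]).round(4),P[m][:,:2].mean(0))
im=np.full((384,512),0,np.uint8)
z=P[:,:,2]; u0,v0=252,225
for v in range(150,262,6): print(v,[f"{x*1000:.0f}" for x in z[v,205:305:7]])
print("F",s["ft_force"])
E
```

```text
scene0 438 [0.0994 0.1013 0.103 ] [ 0.5132 -0.2438]
bench 0.00020842961513550806
scene2 161 [0.0995 0.1013 0.1029] [ 0.5254 -0.2408]
bench 0.00014850068015587192
[[-0.    -0.302  0.953 -0.19 ]
 [ 1.     0.     0.    -0.001]
 [-0.     0.953  0.302 -0.084]
 [ 0.     0.     0.     1.   ]]
wrist 2494 [0.099  0.1    0.1009] [ 0.5194683  -0.24176409]
150 ['-1', '-1', '-2', '-2', '-2', '-1', '-2', '-2', '-1', '-1', '-0', '-1', '-2', '-2', '-2']
156 ['-1', '-1', '-1', '-1', '-1', '-1', '-2', '-2', '-2', '-1', '-0', '-2', '-0', '-1', '-1']
162 ['-0', '-0', '-1', '-1', '-1', '2', '11', '14', '10', '-0', '-1', '-2', '-1', '-1', '-1']
168 ['-2', '-1', '-1', '-0', '10', '26', '37', '39', '37', '23', '2', '-1', '-2', '-1', '-2']
174 ['-1', '-2', '-1', '-1', '37', '52', '57', '64', '56', '52', '30', '-2', '-1', '-2', '-1']
180 ['-0', '-1', '-1', '23', '66', '75', '75', '74', '74', '74', '57', '11', '-1', '-2', '-1']
186 ['-1', '-1', '-1', '67', '74', '88', '90', '91', '89', '87', '74', '54', '-1', '-1', '-2']
192 ['-1', '-1', '-1', '73', '91', '90', '94', '95', '93', '89', '90', '74', '-1', '-1', '
[... 471 characters left out ...]
 '100', '100', '99', '99', '-1', '-2']
228 ['-0', '-1', '100', '100', '100', '125', '125', '122', '125', '125', '100', '99', '100', '-1', '-1']
234 ['-1', '-2', '99', '100', '100', '134', '132', '130', '134', '133', '100', '100', '90', '-1', '-1']
240 ['-1', '-1', '98', '101', '100', '140', '141', '137', '141', '140', '100', '101', '-1', '-2', '-2']
246 ['-2', '-1', '-2', '100', '100', '147', '148', '282', '147', '147', '100', '100', '-2', '-2', '-1']
252 ['-0', '-1', '282', '-1', '100', '153', '154', '151', '154', '154', '100', '-1', '-1', '-1', '-1']
258 ['-0', '-1', '-1', '-2', '159', '160', '160', '156', '160', '160', '159', '-0', '-2', '-1', '-1']
F [-1.09235515 -0.32142548 -0.20532523]
```

```bash
python3 - <<'E'
from h import *
import cv2
from workcell import state
c=dict(np.load("wrist2.npz"));K=c["K"];T=c["T_tool_cam"]
c["rotation"]=Rotation.from_matrix(T[:3,:3]).as_euler("xyz");c["eye"]=T[:3,3]
P=cloud(c)*1000
for v in range(214,250,2): print(v,[tuple(P[v,u].round(0).astype(int)) for u in (240,247,254,261)])
q=T[:3,:3].T@(np.zeros(3)-T[:3,3]);print("TCP px",K@q/q[2])
q=T[:3,:3].T@(np.array([-.01,0,0])-T[:3,3]);print("grasp px",K@q/q[2])
im=c["img"][170:290,180:330,::-1];cv2.imwrite("pics/w2c.png",cv2.resize(im,None,fx=5,fy=5))
E
```

```text
214 [(np.int64(-8), np.int64(-10), np.int64(-11)), (np.int64(-9), np.int64(-5), np.int64(-11)), (np.int64(-9), np.int64(-1), np.int64(-11)), (np.int64(-9), np.int64(4), np.int64(-11))]
216 [(np.int64(-9), np.int64(-10), np.int64(-10)), (np.int64(-8), np.int64(-5), np.int64(-9)), (np.int64(-8), np.int64(-1), np.int64(-9)), (np.int64(-9), np.int64(4), np.int64(-9))]
218 [(np.int64(-9), np.int64(-10), np.int64(-8)), (np.int64(-8), np.int64(-5), np.int64(-8)), (np.int64(-9), np.int64(-1), np.int64(-8)), (np.int64(-8), np.int64(4), np.int64(-8))]
220 [(np.int64(-9), np.int64(-10), np.int64(-6)), (np.int64(-8), np.int64(-5), np.int64(-6)), (np.int64(-7), np.int64(-1), np.int64(-6)), (np.int64(-9), np.int64(4), np.int64(-6))]
222 [(np.int64(-8), np.int64(-10), np.int64(-4)), (np.int64(-9), np.int64(-5), np.int64(-5)), (np.int64(-9), np.int64(-1), np.int64(-5)), (np.int64(-9), np.int64(4), np.int64(-5))]
224 [(np.int64(-8), np.int64(-10), np.int64(-3)), (np.int64(-8), np.int64(-5), np.int64(-3)), (np.int64(-10), np.int64(-1), np.int64(-4)), (np.int64(-8), np.int64(4), np.int64(-3))]
226 [(np
[... 1644 characters left out ...]
64(-51), np.int64(3), np.int64(-11))]
244 [(np.int64(-53), np.int64(-8), np.int64(-12)), (np.int64(-54), np.int64(-4), np.int64(-12)), (np.int64(-50), np.int64(-1), np.int64(-10)), (np.int64(-53), np.int64(3), np.int64(-12))]
246 [(np.int64(-55), np.int64(-8), np.int64(-11)), (np.int64(-56), np.int64(-4), np.int64(-12)), (np.int64(-190), np.int64(-1), np.int64(-84)), (np.int64(-55), np.int64(3), np.int64(-11))]
248 [(np.int64(-57), np.int64(-8), np.int64(-11)), (np.int64(-58), np.int64(-4), np.int64(-12)), (np.int64(-55), np.int64(-1), np.int64(-10)), (np.int64(-58), np.int64(3), np.int64(-12))]
TCP px [254.75578598 223.49313707   1.        ]
grasp px [254.80875517 229.38429485   1.        ]
```

View pics/w2c.png

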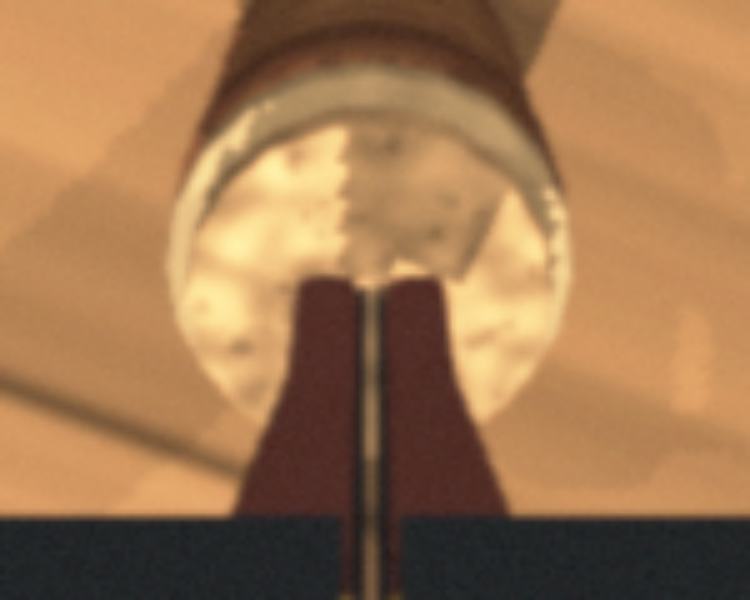

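The lid is unmoved (top still 100–101 mm). In the wrist depth the actual fingertips end about 28 mm short of the reported TCP, so contact should come near z≈0.073. I'll confirm this by force, descending slowly.

Call:
{"name": "servo_tool", "arguments": {
  "plan": [
    {"tx": 3,"ty": 0,"tz": 0,"twist": 0,"gripper": 0},
    {"tx": 6,"ty": 0,"tz": 0,"twist": 0,"gripper": 0},
    {"tx": 9,"ty": 0,"tz": 0,"twist": 0,"gripper": 0},
    {"tx": 12,"ty": 0,"tz": 0,"twist": 0,"gripper": 0},
    {"tx": 14,"ty": 0,"tz": 0,"twist": 0,"gripper": 0},
    {"tx": 15,"ty": 0,"tz": 0,"twist": 0,"gripper": 0},
    {"tx": 15,"ty": 0,"tz": 0,"twist": 0,"gripper": 0}
  ]
}}

```text
t: 4.3
ee_pos: [0.5121, -0.2431, 0.0767]
orientation: [-1.678, 1.569, 1.872]
ft_force: [1.1, 0.0, 0.0]
opening: 0.0005
```

Call:
{"name": "servo_tool", "arguments": {
  "plan": [
    {"tx": 1,"ty": 0,"tz": 0,"twist": 0,"gripper": 0},
    {"tx": 2,"ty": 0,"tz": 0,"twist": 0,"gripper": 0},
    {"tx": 2,"ty": 0,"tz": 0,"twist": 0,"gripper": 0}
  ]
}}

```text
t: 4.68
ee_pos: [0.5121, -0.2431, 0.0747]
orientation: [-1.609, 1.569, 1.941]
ft_force: [0.7, -0.1, -0.3]
opening: 0.0006
```

Call:
{"name": "servo_tool", "arguments": {
  "plan": [
    {"tx": 1,"ty": 0,"tz": 0,"twist": 0,"gripper": 0},
    {"tx": 2,"ty": 0,"tz": 0,"twist": 0,"gripper": 0},
    {"tx": 2,"ty": 0,"tz": 0,"twist": 0,"gripper": 0}
  ]
}}

```text
t: 5.05
ee_pos: [0.512, -0.2431, 0.0726]
orientation: [-1.538, 1.569, 2.011]
ft_force: [-0.4, -0.4, 0.5]
opening: 0.0006
```

Call:
{"name": "servo_tool", "arguments": {
  "plan": [
    {"tx": 1,"ty": 0,"tz": 0,"twist": 0,"gripper": 0},
    {"tx": 2,"ty": 0,"tz": 0,"twist": 0,"gripper": 0},
    {"tx": 2,"ty": 0,"tz": 0,"twist": 0,"gripper": 0}
  ]
}}

```text
t: 5.42
ee_pos: [0.5121, -0.2431, 0.0707]
orientation: [-1.63, 1.569, 1.92]
ft_force: [-0.7, 0.5, 4.2]
opening: 0.0006
```

Contact (4 N) at z≈0.0715, as predicted. The home position should be near 0.064.

Call:
{"name": "servo_tool", "arguments": {
  "plan": [
    {"tx": 1,"ty": 0,"tz": 0,"twist": 0,"gripper": 0},
    {"tx": 2,"ty": 0,"tz": 0,"twist": 0,"gripper": 0},
    {"tx": 3,"ty": 0,"tz": 0,"twist": 0,"gripper": 0},
    {"tx": 4,"ty": 0,"tz": 0,"twist": 0,"gripper": 0},
    {"tx": 4,"ty": 0,"tz": 0,"twist": 0,"gripper": 0}
  ]
}}

```text
t: 6.05
ee_pos: [0.5122, -0.2431, 0.0666]
orientation: [-1.649, 1.569, 1.901]
ft_force: [0.1, 0.2, 2.8]
opening: 0.0005
```

Call:
{"name": "servo_tool", "arguments": {
  "plan": [
    {"tx": 1,"ty": 0,"tz": 0,"twist": 0,"gripper": 0},
    {"tx": 2,"ty": 0,"tz": 0,"twist": 0,"gripper": 0},
    {"tx": 2,"ty": 0,"tz": 0,"twist": 0,"gripper": 0}
  ]
}}

```text
t: 6.42
ee_pos: [0.5121, -0.2431, 0.0645]
orientation: [-1.594, 1.569, 1.955]
ft_force: [-0.9, 0.5, 3.8]
opening: 0.0007
```

Call:
{"name": "servo_tool", "arguments": {
  "plan": [
    {"tx": 1,"ty": 0,"tz": 0,"twist": 0,"gripper": 0},
    {"tx": 2,"ty": 0,"tz": 0,"twist": 0,"gripper": 0},
    {"tx": 2,"ty": 0,"tz": 0,"twist": 0,"gripper": 0}
  ]
}}

```text
t: 6.8
ee_pos: [0.5122, -0.2431, 0.0626]
orientation: [-1.603, 1.569, 1.947]
ft_force: [-0.9, 1.1, 4.7]
opening: 0.0003
```

Call:
{"name": "servo_tool", "arguments": {
  "plan": [
    {"tx": 0.5,"ty": 0,"tz": 0,"twist": 0,"gripper": 0},
    {"tx": 1,"ty": 0,"tz": 0,"twist": 0,"gripper": 0},
    {"tx": 1,"ty": 0,"tz": 0,"twist": 0,"gripper": 0}
  ]
}}

```text
t: 7.18
ee_pos: [0.5122, -0.2431, 0.0619]
orientation: [-1.679, 1.569, 1.87]
ft_force: [-1.6, 1.6, 8.3]
opening: 0.0007
```

Call:
{"name": "servo_tool", "arguments": {
  "plan": [
    {"tx": 0.5,"ty": 0,"tz": 0,"twist": 0,"gripper": 0},
    {"tx": 1,"ty": 0,"tz": 0,"twist": 0,"gripper": 0},
    {"tx": 1,"ty": 0,"tz": 0,"twist": 0,"gripper": 0}
  ]
}}

```text
t: 7.55
ee_pos: [0.5123, -0.2432, 0.0614]
orientation: [-1.748, 1.57, 1.802]
ft_force: [-1.9, 1.2, 9.6]
opening: 0.0007
```

Force now rises at the cork's rate with no travel, which fits a lid that is home. Lift and verify.

Call:
{"name": "servo_tool", "arguments": {
  "plan": [
    {"tx": -15,"ty": 0,"tz": 0,"twist": 0,"gripper": 0},
    {"tx": -50,"ty": 0,"tz": 0,"twist": 0,"gripper": 0},
    {"tx": -85,"ty": 0,"tz": 0,"twist": 0,"gripper": 0},
    {"tx": -100,"ty": 0,"tz": 0,"twist": 0,"gripper": 0},
    {"tx": -100,"ty": 0,"tz": 0,"twist": 0,"gripper": 0}
  ]
}}

```text
t: 8.18
ee_pos: [0.5128, -0.2435, 0.1622]
orientation: [3.001, 1.569, 0.267]
ft_force: [-0.7, -0.4, -0.8]
opening: 0.0006
```

```bash
cat > w.py <<'E'
import sys
from h import *
import cv2
from workcell import state,camera
s=state();c=dict(camera("wrist"));T=c["T_tool_cam"];R=Rotation.from_euler("xyz",s["orientation"]).as_matrix()
c["rotation"]=Rotation.from_matrix(R@T[:3,:3]).as_euler("xyz");c["eye"]=R@T[:3,3]+s["ee_pos"]
P=cloud(c);x,y,h,r=map(float,sys.argv[1:5]);d=np.hypot(P[:,:,0]-x,P[:,:,1]-y)
m=(d<r)&(abs(P[:,:,2]-h)<.012)
Q=P[m];print("cork",m.sum(),np.percentile(Q[:,2],[10,50,90]).round(4))
b=(abs(P[:,:,2])<.006)&(c["z_map"]>0);print("bench",np.median(P[b][:,2]).round(4))
C=P[(abs(P[:,:,2]-np.median(Q[:,2]))<.004)&(d<r+.03)]
print("circ",cv2.minEnclosingCircle(C[:,:2].astype(np.float32)))
cv2.imwrite(f"pics/{sys.argv[5]}.png",c["img"][:,:,::-1])
E
python3 w.py .512 -.243 .096 .022 w3; python3 g.py "(.6175,-.022,.16)"
```

```text
cork 1578 [0.0909 0.0917 0.0926]
bench -0.0012
circ ((0.5109170079231262, -0.2423408478498459), 0.025928348302841187)
t 8.22 p [ 0.512  -0.2431  0.1611] F [-0.8   0.05 -0.02] open 0.0006 j [-0.46  0.38  1.79  0.    0.98  0.7 ]
[[-5.000e-04  3.968e-01 -9.179e-01]
 [ 1.300e-03 -9.179e-01 -3.968e-01]
 [-1.000e+00 -1.400e-03 -1.000e-04]]
(.6175,-.022,.16) [   1.3 -161.1 -184.6]
```

View pics/w3.png

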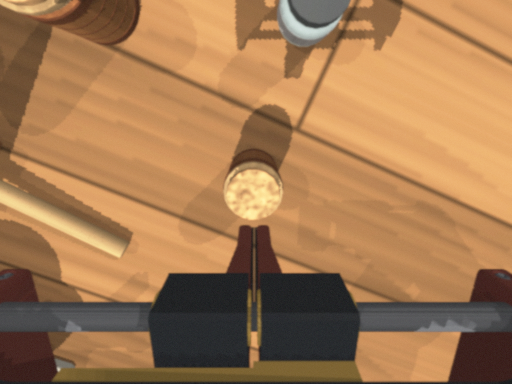

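The small lid at pixel (253,190) is flush. Its cork is 92.9 mm above the bench (93 expected), and the canister hasn't moved. On to the medium one.

Call:
{"name": "servo_tool", "arguments": {
  "plan": [
    {"tx": 0,"ty": -20,"tz": -23,"twist": 0,"gripper": 0},
    {"tx": 0,"ty": -50,"tz": -57,"twist": 0,"gripper": 0},
    {"tx": 0,"ty": -80,"tz": -92,"twist": 0,"gripper": 0},
    {"tx": 0,"ty": -110,"tz": -126,"twist": 0,"gripper": 0},
    {"tx": 0,"ty": -140,"tz": -161,"twist": 0,"gripper": 0},
    {"tx": 0,"ty": -158,"tz": -181,"twist": 0,"gripper": 0},
    {"tx": 0,"ty": -161,"tz": -185,"twist": 0,"gripper": 0},
    {"tx": 0,"ty": -161,"tz": -185,"twist": 0,"gripper": 0}
  ]
}}

```text
t: 9.22
ee_pos: [0.6171, -0.0223, 0.1601]
orientation: [-0.828, 1.568, 2.722]
ft_force: [-0.7, 0.8, 0.1]
opening: 0.0005
```

```bash
python3 w.py .6175 -.022 .127 .03 w4; python3 g.py "(.6175,-.022,.105)"
```

```text
cork 3422 [0.1254 0.1262 0.127 ]
bench -0.0012
circ ((0.617332935333252, -0.020288189873099327), 0.03492066264152527)
t 9.28 p [ 0.6171 -0.0228  0.1604] F [-0.09 -0.11 -0.  ] open 0.0006 j [-0.06  0.45  1.67  0.    1.02  1.11]
[[-0.0022  0.3963 -0.9181]
 [ 0.0011 -0.9181 -0.3963]
 [-1.     -0.0019  0.0015]]
(.6175,-.022,.105) [55.4 -0.5 -0.8]
```

View pics/w4.png

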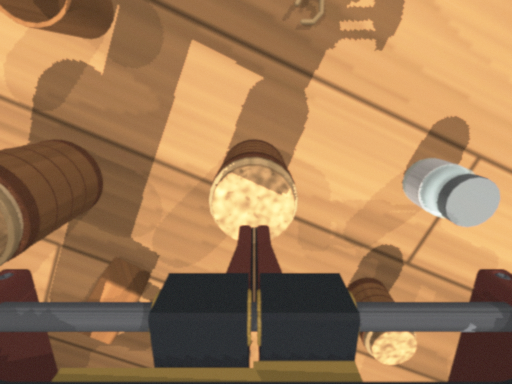

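The medium lid at (254,200) is centred under the fingers, with its cork 127.4 mm above the bench. Contact is expected near z≈0.098 and final near 0.0865.

Call:
{"name": "servo_tool", "arguments": {
  "plan": [
    {"tx": 12,"ty": 0,"tz": 0,"twist": 0,"gripper": 0},
    {"tx": 30,"ty": 0,"tz": 0,"twist": 0,"gripper": 0},
    {"tx": 48,"ty": 0,"tz": 0,"twist": 0,"gripper": 0},
    {"tx": 56,"ty": 0,"tz": 0,"twist": 0,"gripper": 0},
    {"tx": 58,"ty": 0,"tz": 0,"twist": 0,"gripper": 0},
    {"tx": 58,"ty": 0,"tz": 0,"twist": 0,"gripper": 0}
  ]
}}

```text
t: 10.02
ee_pos: [0.6172, -0.0226, 0.1025]
orientation: [-0.969, 1.569, 2.58]
ft_force: [-0.8, -0.5, 0.9]
opening: 0.0005
```

Call:
{"name": "servo_tool", "arguments": {
  "plan": [
    {"tx": 2,"ty": 0,"tz": 0,"twist": 0,"gripper": 0},
    {"tx": 4,"ty": 0,"tz": 0,"twist": 0,"gripper": 0},
    {"tx": 6,"ty": 0,"tz": 0,"twist": 0,"gripper": 0},
    {"tx": 7,"ty": 0,"tz": 0,"twist": 0,"gripper": 0},
    {"tx": 7,"ty": 0,"tz": 0,"twist": 0,"gripper": 0}
  ]
}}

```text
t: 10.65
ee_pos: [0.6175, -0.0227, 0.0958]
orientation: [-1.175, 1.569, 2.374]
ft_force: [0.7, 0.6, 3.0]
opening: 0.0002
```

Call:
{"name": "servo_tool", "arguments": {
  "plan": [
    {"tx": 1,"ty": 0,"tz": 0,"twist": 0,"gripper": 0},
    {"tx": 2,"ty": 0,"tz": 0,"twist": 0,"gripper": 0},
    {"tx": 3,"ty": 0,"tz": 0,"twist": 0,"gripper": 0},
    {"tx": 4,"ty": 0,"tz": 0,"twist": 0,"gripper": 0},
    {"tx": 4,"ty": 0,"tz": 0,"twist": 0,"gripper": 0}
  ]
}}

```text
t: 11.28
ee_pos: [0.6175, -0.0227, 0.0917]
orientation: [-1.171, 1.569, 2.379]
ft_force: [-1.0, 0.2, 2.9]
opening: 0.0006
```

Call:
{"name": "servo_tool", "arguments": {
  "plan": [
    {"tx": 1,"ty": 0,"tz": 0,"twist": 0,"gripper": 0},
    {"tx": 2,"ty": 0,"tz": 0,"twist": 0,"gripper": 0},
    {"tx": 3,"ty": 0,"tz": 0,"twist": 0,"gripper": 0},
    {"tx": 4,"ty": 0,"tz": 0,"twist": 0,"gripper": 0},
    {"tx": 4,"ty": 0,"tz": 0,"twist": 0,"gripper": 0}
  ]
}}

```text
t: 11.9
ee_pos: [0.6175, -0.0227, 0.0877]
orientation: [-1.139, 1.569, 2.41]
ft_force: [-0.7, -0.4, 4.3]
opening: 0.0004
```

Call:
{"name": "servo_tool", "arguments": {
  "plan": [
    {"tx": 1,"ty": 0,"tz": 0,"twist": 0,"gripper": 0},
    {"tx": 1.5,"ty": 0,"tz": 0,"twist": 0,"gripper": 0},
    {"tx": 1.5,"ty": 0,"tz": 0,"twist": 0,"gripper": 0}
  ]
}}

```text
t: 12.28
ee_pos: [0.6176, -0.0226, 0.0867]
orientation: [-1.226, 1.569, 2.323]
ft_force: [-2.4, -0.2, 7.8]
opening: 0.0008
```

Force is rising at the cork's rate again. One more mm, then lift and check.

Call:
{"name": "servo_tool", "arguments": {
  "plan": [
    {"tx": 1,"ty": 0,"tz": 0,"twist": 0,"gripper": 0},
    {"tx": 1,"ty": 0,"tz": 0,"twist": 0,"gripper": 0},
    {"tx": 1,"ty": 0,"tz": 0,"twist": 0,"gripper": 0}
  ]
}}

```text
t: 12.65
ee_pos: [0.6176, -0.0227, 0.0864]
orientation: [-1.302, 1.569, 2.247]
ft_force: [-2.3, 0.2, 10.4]
opening: 0.0004
```

Call:
{"name": "servo_tool", "arguments": {
  "plan": [
    {"tx": -15,"ty": 0,"tz": 0,"twist": 0,"gripper": 0},
    {"tx": -50,"ty": 0,"tz": 0,"twist": 0,"gripper": 0},
    {"tx": -80,"ty": 0,"tz": 0,"twist": 0,"gripper": 0},
    {"tx": -90,"ty": 0,"tz": 0,"twist": 0,"gripper": 0},
    {"tx": -90,"ty": 0,"tz": 0,"twist": 0,"gripper": 0}
  ]
}}

```text
t: 13.28
ee_pos: [0.6178, -0.0228, 0.1766]
orientation: [-1.75, 1.57, 1.8]
ft_force: [0.5, 0.1, -0.1]
opening: 0.0005
```

```bash
python3 w.py .6175 -.022 .12 .03 w5; python3 g.py "(.514,.195,.175)"
```

```text
cork 3124 [0.1159 0.1167 0.1175]
bench -0.0012
circ ((0.6173313856124878, -0.02021370455622673), 0.034862443804740906)
t 13.32 p [ 0.6172 -0.0227  0.1757] F [-0.6  -0.84  0.35] open 0.0004 j [-0.06  0.43  1.66  0.    1.05  1.11]
[[-0.0019  0.3965 -0.9181]
 [ 0.0012 -0.9181 -0.3965]
 [-1.     -0.0018  0.0012]]
(.514,.195,.175) [   1.1 -240.8    8.4]
```

View pics/w5.png

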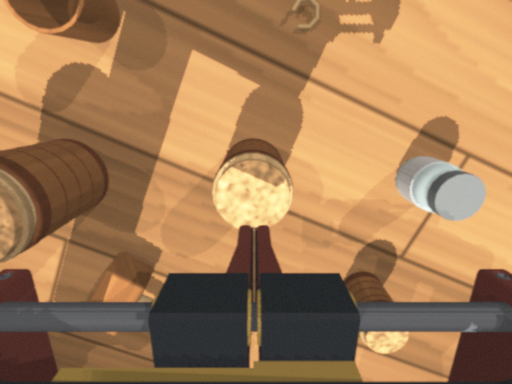

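Medium lid at (253,188): cork 117.9 mm above the bench (118 expected), so it is home. Now the large one.

Call:
{"name": "servo_tool", "arguments": {
  "plan": [
    {"tx": 0,"ty": -25,"tz": 1,"twist": 0,"gripper": 0},
    {"tx": 0,"ty": -70,"tz": 2,"twist": 0,"gripper": 0},
    {"tx": 0,"ty": -115,"tz": 4,"twist": 0,"gripper": 0},
    {"tx": 0,"ty": -160,"tz": 6,"twist": 0,"gripper": 0},
    {"tx": 0,"ty": -205,"tz": 7,"twist": 0,"gripper": 0},
    {"tx": 0,"ty": -235,"tz": 8,"twist": 0,"gripper": 0},
    {"tx": 0,"ty": -241,"tz": 8,"twist": 0,"gripper": 0},
    {"tx": 0,"ty": -241,"tz": 8,"twist": 0,"gripper": 0}
  ]
}}

```text
t: 14.32
ee_pos: [0.5135, 0.1956, 0.1755]
orientation: [-0.6, 1.568, 2.951]
ft_force: [-0.1, -0.5, 0.2]
opening: 0.0006
```

```bash
python3 w.py .514 .195 .151 .035 w6; python3 g.py "(.514,.195,.127)"
```

```text
cork 4773 [0.149  0.1498 0.1506]
bench -0.0012
circ ((0.5134413838386536, 0.19673623144626617), 0.0439734011888504)
t 14.38 p [0.514  0.1951 0.1756] F [-0.54 -0.24  0.28] open 0.0005 j [0.34 0.34 1.81 0.   1.   1.5 ]
[[-2.600e-03  3.967e-01 -9.179e-01]
 [ 6.000e-04 -9.179e-01 -3.967e-01]
 [-1.000e+00 -1.600e-03  2.200e-03]]
(.514,.195,.127) [48.6  0.2 -0.1]
```

View pics/w6.png

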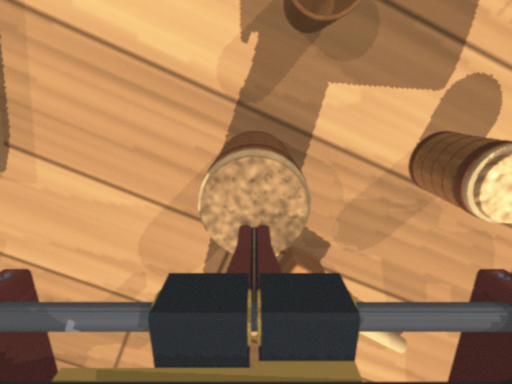

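The large lid at (254,205) is centred, with its cork at 151 mm. Contact is expected near 0.122 and final near 0.1115.

Call:
{"name": "servo_tool", "arguments": {
  "plan": [
    {"tx": 12,"ty": 0,"tz": 0,"twist": 0,"gripper": 0},
    {"tx": 30,"ty": 0,"tz": 0,"twist": 0,"gripper": 0},
    {"tx": 44,"ty": 0,"tz": 0,"twist": 0,"gripper": 0},
    {"tx": 49,"ty": 0,"tz": 0,"twist": 0,"gripper": 0},
    {"tx": 50,"ty": 0,"tz": 0,"twist": 0,"gripper": 0},
    {"tx": 50,"ty": 0,"tz": 0,"twist": 0,"gripper": 0}
  ]
}}

```text
t: 15.12
ee_pos: [0.5141, 0.1952, 0.1259]
orientation: [-0.789, 1.568, 2.761]
ft_force: [0.0, -0.1, -1.0]
opening: 0.0006
```

Call:
{"name": "servo_tool", "arguments": {
  "plan": [
    {"tx": 2,"ty": 0,"tz": 0,"twist": 0,"gripper": 0},
    {"tx": 4,"ty": 0,"tz": 0,"twist": 0,"gripper": 0},
    {"tx": 5,"ty": 0,"tz": 0,"twist": 0,"gripper": 0},
    {"tx": 6,"ty": 0,"tz": 0,"twist": 0,"gripper": 0},
    {"tx": 7,"ty": 0,"tz": 0,"twist": 0,"gripper": 0},
    {"tx": 7,"ty": 0,"tz": 0,"twist": 0,"gripper": 0}
  ]
}}

```text
t: 15.88
ee_pos: [0.5143, 0.1953, 0.119]
orientation: [-0.935, 1.569, 2.615]
ft_force: [0.6, -0.6, 4.1]
opening: 0.0003
```

Call:
{"name": "servo_tool", "arguments": {
  "plan": [
    {"tx": 1,"ty": 0,"tz": 0,"twist": 0,"gripper": 0},
    {"tx": 2,"ty": 0,"tz": 0,"twist": 0,"gripper": 0},
    {"tx": 3,"ty": 0,"tz": 0,"twist": 0,"gripper": 0},
    {"tx": 4,"ty": 0,"tz": 0,"twist": 0,"gripper": 0},
    {"tx": 5,"ty": 0,"tz": 0,"twist": 0,"gripper": 0},
    {"tx": 5,"ty": 0,"tz": 0,"twist": 0,"gripper": 0}
  ]
}}

```text
t: 16.62
ee_pos: [0.5143, 0.1953, 0.1139]
orientation: [-0.936, 1.569, 2.614]
ft_force: [-0.5, -0.1, 3.7]
opening: 0.0003
```

Call:
{"name": "servo_tool", "arguments": {
  "plan": [
    {"tx": 1,"ty": 0,"tz": 0,"twist": 0,"gripper": 0},
    {"tx": 2,"ty": 0,"tz": 0,"twist": 0,"gripper": 0},
    {"tx": 2.5,"ty": 0,"tz": 0,"twist": 0,"gripper": 0},
    {"tx": 2.5,"ty": 0,"tz": 0,"twist": 0,"gripper": 0}
  ]
}}

```text
t: 17.12
ee_pos: [0.5144, 0.1953, 0.1118]
orientation: [-1.01, 1.569, 2.54]
ft_force: [-2.4, -0.5, 8.1]
opening: 0.0002
```

Call:
{"name": "servo_tool", "arguments": {
  "plan": [
    {"tx": 1,"ty": 0,"tz": 0,"twist": 0,"gripper": 0},
    {"tx": 1,"ty": 0,"tz": 0,"twist": 0,"gripper": 0},
    {"tx": 1,"ty": 0,"tz": 0,"twist": 0,"gripper": 0}
  ]
}}

```text
t: 17.5
ee_pos: [0.5144, 0.1953, 0.1114]
orientation: [-1.042, 1.569, 2.507]
ft_force: [-1.8, -0.9, 9.7]
opening: 0.0003
```

Call:
{"name": "servo_tool", "arguments": {
  "plan": [
    {"tx": -15,"ty": 0,"tz": 0,"twist": 0,"gripper": 0},
    {"tx": -50,"ty": 0,"tz": 0,"twist": 0,"gripper": 0},
    {"tx": -85,"ty": 0,"tz": 0,"twist": 0,"gripper": 0},
    {"tx": -100,"ty": 0,"tz": 0,"twist": 0,"gripper": 0},
    {"tx": -100,"ty": 0,"tz": 0,"twist": 0,"gripper": 0},
    {"tx": -100,"ty": 0,"tz": 0,"twist": 0,"gripper": 0}
  ]
}}

```text
t: 18.25
ee_pos: [0.5136, 0.1949, 0.21]
orientation: [-0.505, 1.567, 3.044]
ft_force: [-0.3, 0.2, 0.3]
opening: 0.0006
```

```bash
python3 w.py .514 .195 .144 .035 w7; python3 g.py; python3 - <<'E'
from workcell import camera
import numpy as np,cv2
c=camera("scene");np.savez("scene9.npz",**c);cv2.imwrite("pics/scene9.png",c["img"][:,:,::-1])
E
sed 's/for n in("top","scene")/for n in("scene",)/; s/"0.npz"/"9.npz"/' m.py | python3 -
```

```text
cork 4007 [0.1409 0.1417 0.1426]
bench -0.0012
circ ((0.5133357048034668, 0.1967620849609375), 0.04388516768813133)
t 18.3 p [0.5136 0.1949 0.2099] F [0.56 0.31 0.67] open 0.0 j [0.34 0.29 1.78 0.   1.07 1.5 ]
[[-3.900e-03  3.967e-01 -9.179e-01]
 [ 2.000e-04 -9.179e-01 -3.967e-01]
 [-1.000e+00 -1.800e-03  3.500e-03]]
scene L z 0.1423 mean [0.5171 0.1919] circ [0.5137 0.1952] 0.0931 722
scene M z 0.1174 mean [ 0.6201 -0.0243] circ [ 0.6187 -0.0218] 0.073 715
scene S z 0.093 mean [ 0.514 -0.245] circ [ 0.5126 -0.244 ] 0.053 515
scene jar z 0.0848 mean [ 0.6946 -0.2271] circ [ 0.6933 -0.2261] 0.0543 626
bench -0.00020722071442774714
```

View pics/scene9.png

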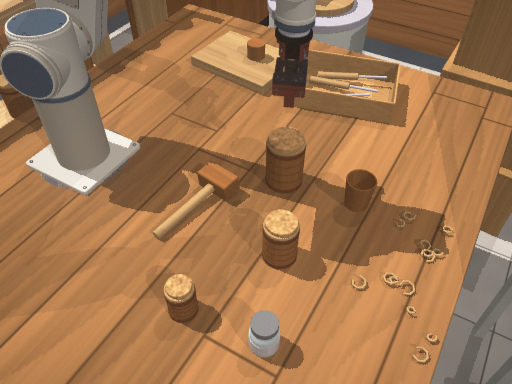

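All three lids are home: 93.0, 117.4 and 142.3 mm in the scene view, and 92.9, 117.9 and 142.9 mm in the wrist view. The gripper is clear at (290,80), and the canisters, mallet, cup and jar are where they were.

```bash
python3 -c "from workcell import *; print(sign_off())"
```

```text
the job is handed in; nothing more can be done
None
```

I pressed the three lids home with the shut fingertips, small then medium then large, lifted clear and handed the job in at about 18 s. No verdict was reported.

- **Lids:** After each lift the wrist camera put the cork at 92.9, 117.9 and 142.9 mm above the bench, against 93, 118 and 143 mm expected. The last scene view gave 93.0, 117.4 and 142.3 mm, so its medium and large readings sit 0.6–0.7 mm lower but still agree within calibration.
- **Force:** The highest I read was about 10 N, but the readings come only at the end of each call, so short peaks in between were not seen.
- **Nothing else moved:** The canister and jar positions matched the start to within about 2 mm. The mallet and cup I checked only by eye in the last picture.
- **Disagreement found:** The real fingertips end about 29 mm short of the reported tool point. My first press on the small lid therefore stopped in the air. I found this from the lack of force, the unmoved lid and the wrist depth, and allowed for it after that.
- **Refused calls:** My first two move calls were refused for missing keys, with no effect on the arm.

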